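# Click the batch counter on to its set peg

## Task

The batch counter on the desk has been pegged for the next engraving run. With a fingertip, lightly flick the toothed edge of its thumbwheel, which sticks out at the front, click by click clockwise (seen from above; the front teeth go to the left as you face the counter) until the black hand on top points straight at the tall peg, and do not run past that peg. Only push the wheel, pick nothing up, do not press hard on the counter, and leave the things lying round it where they are.

Things in the scene. Friction and masses are not known exactly. Their poses are not given: they have to be found in the camera images.
- counter: batch counter, fixed to the desk: grey housing with an aluminium top plate, 136 mm wide (y), x from -30 to +68 mm, plate top 40 mm above the desk. Origin: on the wheel's upright axis at desk level; x points to the housing's back, away from the operator, y to the operator's left. In front of x = -8 mm the wheel is open but for a round nose of the plate (radius 34 mm) and the base plate (to x = -30 mm)
- front_tooth (a point): point fixed to the counter where, at every rest of the wheel, the outer part of one tooth stands: at the very front, 52 mm from the axis, 22 mm above the desk; axes as the counter. The black wheel has eight radial teeth 45 degrees apart, 6 mm thick with 8 mm round ends, from radius 36 to 58 mm, 14 to 30 mm above the desk; nothing but the desk lies below the front tooth ends
- front_gap (a point): point fixed to the counter in the middle of the gap (about 33 mm wide) just to the right (-y) of the front tooth, 52 mm from the axis, 22 mm above the desk; axes as the counter. A fingertip let down here and moved to the counter's +y, past the front, pushes the front tooth on, clockwise
- thumbwheel (a joint): turn of the wheel in rad, growing clockwise from above. 0: hand to the counter's +y (left); it rests every 0.785 rad: 1.571 hand to the back, 3.142 right. Starts at 0; stops at -0.35 and 4.25. A sprung detent, 1 to 4 N at a tooth end: a tooth pushed well over half a click (0.39 rad) makes the wheel jump to the next rest, less and it springs back. Damped, does not coast
- pivot (a point): the axis of wheel and hand at the height of the hand (44.5 mm above the desk). The black hand is fixed to the wheel: x points along the hand to its tip, z up; it turns with the wheel
- pointer_tip (a point): tip of the black hand, 46 mm from its pivot, 44.5 mm above the desk
- tall_peg: the set peg: a plain steel pin, 8 mm thick, 30 mm tall, standing fixed on the top plate 52 mm from the pivot, at the back (the hand meets it at joint value 1.571), back right (2.356) or right (3.142). The other two of these places hold short pegs, 8 mm tall, which mean nothing. Origin: centre of its underside, 40 mm above the desk
- v_block: loose grey steel V-block, 40 x 40 x 30 mm, left of the counter; leave alone. Origin: centre of its underside
- oil_bottle: loose little oil bottle with a red spout, 41 mm wide, 118 mm tall, behind the counter; leave alone. Origin: centre of its underside
- hex_key: loose hexagon key lying right of the counter, 24 x 72 x 4 mm; leave alone. Origin: centre of its underside
- marker: loose black and white marker pen lying in front of the counter, 135 mm long, 17 mm thick; leave alone. Origin: centre of its underside
- yellow_screwdriver: loose screwdriver with a yellow handle, 135 mm long, 21 mm thick, left of the V-block; leave alone. Origin: centre of its underside
There are look-alikes about, which are no part of the job. What is shaped like the counter but pink or turquoise is not meant.

How it is judged:
By the outcome, as a careful person would: the job done as asked, in the order asked, and still so for the second after the job is handed in, with the robot touching nothing.
It also fails if it takes over 48 s, if anything falls off the work surface, if the arm or the gripper's body presses on something with over 40 N, if the wrist force passes 120 N, or if a joint passes its speed limit or range.

## Robot

A 7-joint arm with a two-finger parallel gripper is mounted at the origin on a cart in front of the work surface, level with it; the furniture and walls round the work are solid. World frame = base frame: x ahead of the robot, y to its left, z up, the work surface at z = 0. Lengths are in m, angles in rad, forces in N, time in s.
With the tool pointing down it reaches from about 0.425 to 0.925 m from the base axis. Payload 6.8 kg.
Tool frame: the origin (TCP) lies at the very end of the fingers, on their centre line; the grasp point (between the pads) lies bot.hold_point_z behind it (bot.hold_point_z is the distance from the TCP to the grasp point, in m); x points along the fingers, z is the direction in which the jaws open and shut, and the axes are right-handed (so a half turn about x gives the same grasp; the last joint's range is limited). The gripper opens to 85 mm and grips with 20 to 120 N. Pads are 22 mm wide; open, the fingers measure 114 mm over their backs; the gripper's body (76 mm by 85 mm) begins 54 mm behind the grasp point. The pads swing forward as they close: fully open they stand 13 mm farther back than shut.
Start: joints at [-1.336, 0.477, 0.022, 1.555, -0.011, 1.109, -0.083], TCP at [0.227, 0.636, 0.209] pointing down, gripper open.
Joint ranges: [-2.96, 2.96], [-0.34, 2.1], [-1.41, 1.46], [0.24, 2.44], [-1.37, 4.51], [0.17, 1.92], [-2.96, 2.96]. Speed limits (rad/s): [2.39, 2.39, 3.14, 3.14, 3.14, 3.14, 3.14].

## Interface

Orientations are given as a unit quaternion [w, x, y, z].
In Python, from station import bot gives the robot as it stands.
- The arm moves only by the tool drive_tool, never from a script. Its arguments are lists of equal length, an entry for each row: "slide": the shift along the world's x, y, z in mm, a list of three; "turn": the turn, a rotation vector about the world's x, y, z in rad, a list of three; "gripper": the opening, from 0 (shut) to 1 (fully open). A call has 1 to 10 rows; each row is the pose to reach, as a shift and turn from the pose measured when the call began; what a row does not reach only later rows make up. A row lasts 1/10 s, in which the tool goes at most 50 mm and 8.59 degrees, less where a joint would pass 70% of its speed; a pose out of reach is approached as far as the arm can. A call with a gripper value outside its range is refused whole. The fingers move at their own pace and stop on an object; "squeeze" is the grip in N (left out, the last holds). Time passes only in rows, so rows that repeat a pose let the fingers close. It gives the time, the measured TCP pose, the force and the opening at its end, in the units of the state.
- bot.get_obs(): the state, without advancing time (a new reading comes with each control period).
- bot.read_camera(name): name is "scene" or "top" or "wrist"; returns a dict with "color" (400x640x3 uint8, red, green, blue), "fovy" (degrees; the focal length in pixels is half the picture's height over the tangent of half this angle, whatever the lens; pixels are square), "cx", "cy" (the principal point, pixels), "R" (3x3) and "t" (3): a world point X has camera coordinates R X + t. Camera axes: x right, y down, z forward; pixel columns grow to the right and rows downward; lengths in m; the calibration is good to about 2 mm. A picture is of the moment at which its call begins. There is no depth.
- bot.hand_in(): hands the job in, once; it reports no verdict.
The state is a dict: "t": time; "q": joint angles; "joint_vel": joint speeds; "joint_torque": joint torques, N m; "eef_pos": TCP position; "tool_rot": TCP orientation; "contact_force": force on the tool from outside, world axes, zero at the start; "torque": the same for the moment, N m; "gripper_width": opening from 0.0 (shut) to 1.0 (fully open).
Only numpy, scipy, OpenCV 4.12 (cv2) and the standard library are available. Lean on these libraries where they do the work, as an engineer would, in place of code of your own. Each camera call takes 0.05 s, during which the arm holds its last target.

## Working session

There is one attempt and no reset: what is moved stays moved. The work goes in short steps, Python scripts to look and compute and a tool call to move; the robot and the scene stay as the last step left them, time stands still between calls to the robot, and variables do not carry over. Pictures are saved under pics/ and viewed, and the job is handed in when it is done.

Besides the shell and the picture viewer there is one more tool, called after "Request:" as name(argument=value, ...), one argument or row to a line, values as JSON. drive_tool: Moves the arm, as the interface text tells. Its arguments: {"type":"object","properties":{"slide":{"type":"array"},"turn":{"type":"array"},"gripper":{"type":"array"},"squeeze":{"type":"number"}},"required":["slide","turn","gripper"]}

```bash
mkdir -p pics; ls
cat > h.py <<'E'
import numpy as np,cv2
from station import bot
def snap(n,tag):
    c=bot.read_camera(n); cv2.imwrite(f'pics/{tag}.png',c['color'][:,:,::-1]); np.savez(f'pics/{tag}.npz',**c); return c
def ray(c,u,v,z):
    f=200/np.tan(np.radians(float(c['fovy']))/2)
    R=np.array(c['R']);t=np.array(c['t']);o=-R.T@t
    d=R.T@np.array([(u-c['cx'])/f,(v-c['cy'])/f,1]); return o+d*(z-o[2])/d[2]
def proj(c,X):
    f=200/np.tan(np.radians(float(c['fovy']))/2)
    p=c['R']@np.array(X)+c['t']; return f*p[0]/p[2]+c['cx'],f*p[1]/p[2]+c['cy']
E
python3 - <<'E'
from h import *
o=bot.get_obs(); print(o)
for n in('scene','top','wrist'):
    c=snap(n,n+'0'); print(n,{k:v for k,v in c.items() if k!='color'})
E
```

```text
pics
{'t': 0.0, 'q': array([-1.33611793,  0.4777949 ,  0.02235866,  1.55649481, -0.01150872,
        1.10926605, -0.08309321]), 'joint_vel': array([ 0.00054161, -0.00049593, -0.00043587,  0.00024156, -0.00087069,
        0.00108669,  0.0008693 ]), 'joint_torque': array([ 1.36510835e-04, -5.96457875e+01,  1.60839289e+00, -2.81195909e+01,
        1.25771662e-02,  9.23598156e-03,  1.15206439e-05]), 'eef_pos': array([0.22668108, 0.63511436, 0.20811129]), 'tool_rot': array([ 0.57744768, -0.40781306,  0.57844903,  0.40698822]), 'contact_force': array([-0.04577751,  0.94618266, -0.03722621]), 'torque': array([ 0.01230419,  0.01878797, -0.01637733]), 'gripper_width': 0.996797571227134}
scene {'fovy': 45.390693611426286, 'cx': 315.3248904254201, 'cy': 209.0577809677474, 'R': array([[ 0.76096708, -0.64870237,  0.0106929 ],
       [-0.350374  , -0.42476951, -0.83475082],
       [ 0.54604685,  0.63147138, -0.55052406]]), 't': array([-0.40708078,  0.24265173,  0.72001403])}
top {'fovy': 45.31072031912734, 'cx': 306.9146484934793, 'cy': 199.30977909831896, 'R': array([[ 1.03968224e-01, -9.94580263e-01, -8.41510350e-04],
       [-9.68526729e-01, -1.01052259e-01, -2.27473989e-01],
       [ 2.26156103e-01,  2.44650919e-02, -9.73783793e-01]]), 't': array([-0.00518184,  0.54955224,  0.9043987 ])}
wrist {'fovy': 61.70593749776431, 'cx': 319.3228087431293, 'cy': 191.76132459771657, 'R': array([[ 3.35403131e-01,  9.42074459e-01, -6.73347554e-04],
       [ 8.91681383e-01, -3.17231081e-01,  3.22906724e-01],
       [ 3.03988570e-01, -1.08904338e-01, -9.46430554e-01]]), 't': array([-0.67537359, -0.04259638,  0.37961726])}
```

View pics/scene0.png

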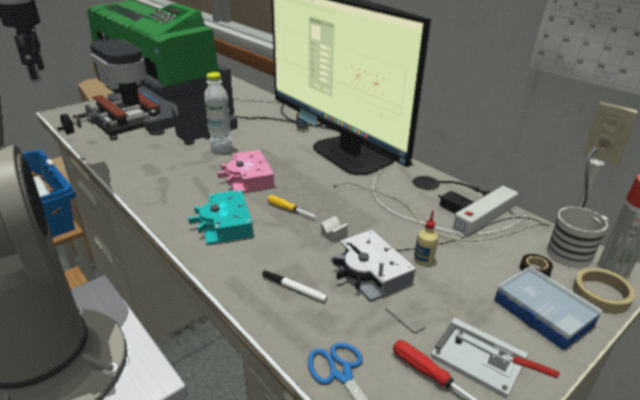

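View pics/top0.png

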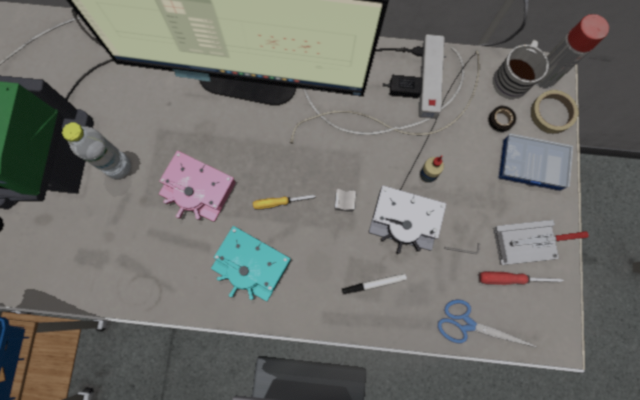

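View pics/wrist0.png

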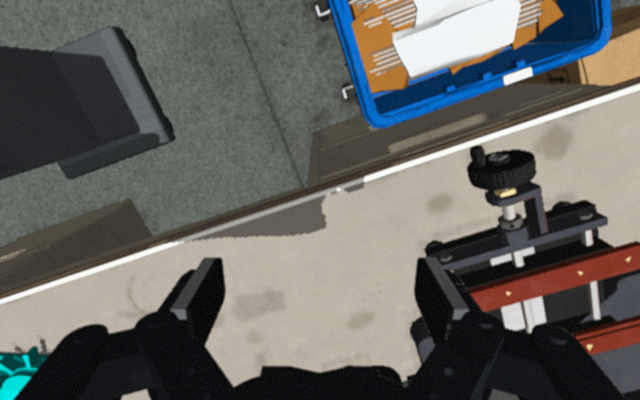

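The grey counter is at about (408,218) in the top view and (373,262) in the scene view. The pink and turquoise ones are decoys. I'll zoom in on the grey one.

Run:
```python
import cv2,numpy as np
a=cv2.imread('pics/top0.png')[175:265,350:470];b=cv2.imread('pics/scene0.png')[220:310,315:435]
cv2.imwrite('pics/z0.png',np.vstack([cv2.resize(a,None,fx=3.3,fy=3.3,interpolation=2),cv2.resize(b,None,fx=3.3,fy=3.3,interpolation=2)]))
from h import *
c=dict(np.load('pics/top0.npz'))
print(ray(c,408,224,.04),ray(c,385,220,.0445))
```

```text
[ 0.52242387 -0.15844257  0.04      ] [ 0.52492377 -0.11046886  0.0445    ]
```

View pics/z0.png

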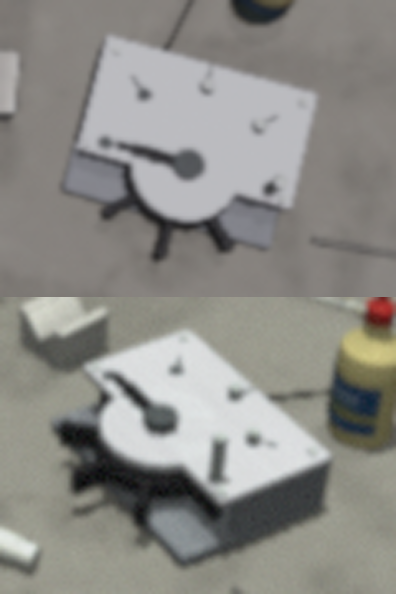

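```bash
cat > pose.py <<'E'
from h import *
def fit(c,corn):
    # corners: back-left, back-right, front-right, front-left in counter frame at z=.04
    L=np.array([[68,68],[68,-68],[-8,-68],[-8,68]])/1000.
    W=np.array([ray(c,u,v,.04)[:2] for u,v in corn]); 
    lc,wc=L.mean(0),W.mean(0); U,S,V=np.linalg.svd((L-lc).T@(W-wc)); R=(U@V).T
    o=wc-R@lc; print('W',W.round(4).tolist()); print('resid mm',((L@R.T+o-W)*1000).round(1).tolist()); return o,np.arctan2(R[1,0],R[0,0])
E
python3 - <<'E'
from pose import *
c=dict(np.load('pics/top0.npz'));s=dict(np.load('pics/scene0.npz'))
z=lambda l:[(350+(x+.5)/3.3-.5,175+(y+.5)/3.3-.5) for x,y in l]
o,yaw=fit(c,z([(107,36),(318,93),(290,208),(76,150)])); print(o,np.degrees(yaw))
print('hub',ray(c,*z([(188,164)])[0],.0445))
def w(x,y,h): 
    C,S=np.cos(yaw),np.sin(yaw); return [o[0]+C*x-S*y,o[1]+S*x+C*y,h]
for nm,p in dict(piv=(0,0),left=(0,.052),back=(.052,0),br=(.0368,-.0368),right=(0,-.052)).items():
    for h in(.04,.048,.07):
        u,v=proj(c,w(*p,h));u2,v2=proj(s,w(*p,h)); print(nm,h,'top z',((u-350)*3.3).round(),((v-175)*3.3).round(),'scene z',((u2-315)*3.3).round(),((v2-220)*3.3+297).round())
E
```

```text
W [[0.598, -0.1002], [0.5749, -0.234], [0.5005, -0.2197], [0.523, -0.086]]
resid mm [[0.2, 0.6], [-0.1, 0.5], [-0.5, -0.7], [0.4, -0.4]]
[ 0.51955837 -0.15479368] -9.949768348307684
hub [ 0.52050867 -0.15482319  0.0445    ]
piv 0.04 top z 185.0 166.0 scene z 160.0 427.0
piv 0.048 top z 188.0 163.0 scene z 161.0 416.0
piv 0.07 top z 195.0 157.0 scene z 164.0 384.0
left 0.04 top z 104.0 143.0 scene z 109.0 378.0
left 0.048 top z 106.0 141.0 scene z 109.0 367.0
left 0.07 top z 111.0 134.0 scene z 111.0 336.0
back 0.04 top z 204.0 87.0 scene z 234.0 398.0
back 0.048 top z 207.0 84.0 scene z 236.0 387.0
back 0.07 top z 215.0 76.0 scene z 239.0 356.0
br 0.04 top z 256.0 126.0 scene z 253.0 443.0
br 0.048 top z 260.0 123.0 scene z 255.0 431.0
br 0.07 top z 269.0 116.0 scene z 259.0 400.0
right 0.04 top z 267.0 188.0 scene z 216.0 481.0
right 0.048 top z 271.0 186.0 scene z 218.0 469.0
right 0.07 top z 280.0 180.0 scene z 221.0 437.0
```

Run:
```python
from h import *
from scipy.spatial.transform import Rotation as Ro
c=dict(np.load('pics/top0.npz'))
print('bottle',ray(c,118,172,0),'pinkL',ray(c,163,200,.02),'marker',ray(c,345,289,.009),ray(c,406,277,.009))
o=bot.get_obs();q=o['tool_rot'];R=Ro.from_quat([q[1],q[2],q[3],q[0]]);print(R.as_matrix().round(3),bot.hold_point_z)
yaw=np.radians(-9.95)
for s in(1,-1):
    z=s*np.array([np.cos(yaw),np.sin(yaw),0]);x=np.array([0,0,-1.]);y=np.cross(z,x)
    T=Ro.from_matrix(np.c_[x,y,z]);print((T*R.inv()).as_rotvec(),o['q'][6])
```

```text
bottle [0.57993908 0.47047849 0.        ] pinkL [0.52414595 0.35521639 0.02      ] marker [ 0.38035809 -0.0438214   0.009     ] [ 0.41761262 -0.16656789  0.009     ]
[[-0.    -0.942  0.336]
 [-0.001  0.336  0.942]
 [-1.    -0.    -0.001]] 0.0187
[ 8.61910530e-04 -1.28604407e-03 -1.40164520e+00] -0.08311880038616283
[1.34691321e-03 9.02705211e-04 1.73994687e+00] -0.08311880038616283
```

Four clicks are needed, because the tall peg is at the right (3.142). I'll travel at safe height with the fingers shut.

Request:
drive_tool(
  slide=[
    [28, -40, 10],
    [56, -80, 20],
    [84, -120, 30],
    [112, -161, 40],
    [140, -201, 40],
    [168, -241, 40],
    [193, -281, 40],
    [210, -326, 40],
    [227, -371, 40],
    [244, -416, 40],
  ],
  turn=[
    [0, 0, -0.14],
    [0, 0, -0.28],
    [0, 0, -0.42],
    [0, 0, -0.56],
    [0, 0, -0.7],
    [0, 0, -0.84],
    [0, 0, -0.98],
    [0, 0, -1.12],
    [0, 0, -1.26],
    [0, 0, -1.4],
  ],
  gripper=[0, 0, 0, 0, 0, 0, 0, 0, 0, 0],
)

```text
t: 1.15
eef_pos: [0.471, 0.2173, 0.2483]
tool_rot: [0.704, 0.063, 0.705, -0.063]
contact_force: [1.0, -0.5, 0.0]
gripper_width: -0.002
```

Request:
drive_tool(
  slide=[
    [15, -45, 0],
    [25, -90, 0],
    [25, -135, 0],
    [25, -180, 0],
    [20, -225, 0],
    [10, -270, -10],
    [0, -315, -30],
    [-6, -350, -60],
    [-12, -382, -90],
    [-12, -382, -100],
  ],
  turn=[
    [0, 0, 0],
    [0, 0, 0],
    [0, 0, 0],
    [0, 0, 0],
    [0, 0, 0],
    [0, 0, 0],
    [0, 0, 0],
    [0, 0, 0],
    [0, 0, 0],
    [0, 0, 0],
  ],
  gripper=[0, 0, 0, 0, 0, 0, 0, 0, 0, 0],
)

```text
t: 2.15
eef_pos: [0.4556, -0.1689, 0.1461]
tool_rot: [0.702, 0.065, 0.706, -0.066]
contact_force: [-0.9, 1.2, 0.4]
gripper_width: 0.003
```

Run:
```python
from h import *
a=snap('wrist','w1');b=snap('top','t1');s=snap('scene','s1')
o=bot.get_obs();print(o['eef_pos'],o['tool_rot'],o['t'])
Y=np.radians(-9.95)
def w(x,y,h): return [.5196+np.cos(Y)*x-np.sin(Y)*y,-.1548+np.sin(Y)*x+np.cos(Y)*y,h]
for p in[(0,0,.0445),(0,-.052,.07),(0,-.052,.04),(-.058,0,.03)]: print(p,np.round(proj(a,w(*p))))
A=cv2.resize(b['color'][150:290,320:480],None,fx=2.5,fy=2.5,interpolation=2);B=cv2.resize(s['color'][170:310,300:460],None,fx=2.5,fy=2.5,interpolation=2)
cv2.imwrite('pics/ts1.png',np.hstack([A,B])[:,:,::-1])
```

```text
[ 0.45872577 -0.16421893  0.14796264] [ 0.70322594  0.06288892  0.705398   -0.06270504] 2.3
(0, 0, 0.0445) [394. 154.]
(0, -0.052, 0.07) [397. 226.]
(0, -0.052, 0.04) [389. 212.]
(-0.058, 0, 0.03) [322. 151.]
```

View pics/w1.png

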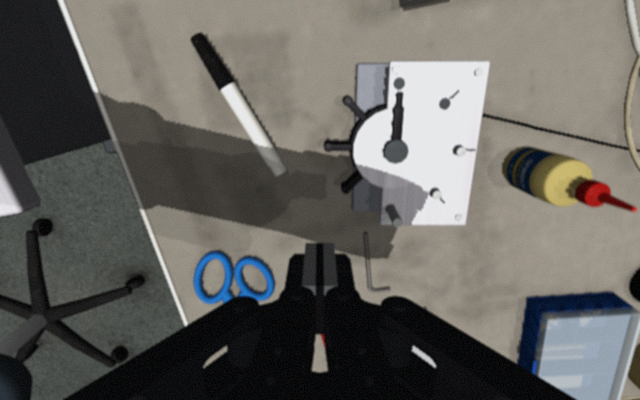

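View pics/ts1.png

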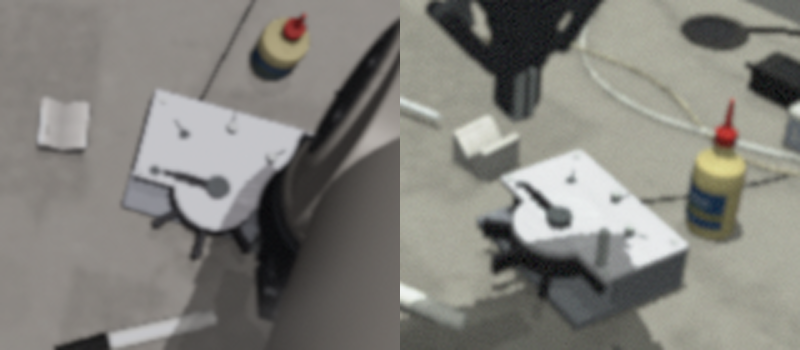

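The counter pose agrees across views, and the tall peg is at the right (wrist view (393,215), top-scene crop (603,245)). I'll descend into the front gap.

Request:
drive_tool(
  slide=[
    [0, -1, -30],
    [0, -1, -60],
    [0, -1, -80],
    [0, -1, -95],
    [0, -1, -105],
    [0, -1, -115],
    [0, -1, -122],
    [0, -1, -128],
    [0, -1, -131],
    [0, -1, -131],
  ],
  turn=[
    [0, 0, 0],
    [0, 0, 0],
    [0, 0, 0],
    [0, 0, 0],
    [0, 0, 0],
    [0, 0, 0],
    [0, 0, 0],
    [0, 0, 0],
    [0, 0, 0],
    [0, 0, 0],
  ],
  gripper=[0, 0, 0, 0, 0, 0, 0, 0, 0, 0],
)

```text
t: 3.3
eef_pos: [0.4587, -0.1652, 0.0169]
tool_rot: [0.703, 0.063, 0.705, -0.063]
contact_force: [-0.8, 0.0, 0.0]
gripper_width: -0.004
```

```bash
cat > look.py <<'E'
import sys
from h import *
t=sys.argv[1]
a=snap('wrist','w'+t);s=snap('scene','s'+t)
o=bot.get_obs();p=o['eef_pos'];Y=np.radians(-9.95)
d=p[:2]-[.5196,-.1548];print('tcp counter mm',(1000*np.array([np.cos(Y)*d[0]+np.sin(Y)*d[1],-np.sin(Y)*d[0]+np.cos(Y)*d[1],p[2]])).round(1),o['contact_force'].round(1),o['t'])
A=cv2.resize(a['color'],(480,300));B=cv2.resize(s['color'][200:320,300:428],(320,300),interpolation=2)
cv2.imwrite(f'pics/m{t}.png',np.hstack([A,B])[:,:,::-1])
E
python3 look.py 2
```

```text
tcp counter mm [-58.  -20.9  17.2] [0.5 0.1 0.4] 3.4
```

View pics/m2.png

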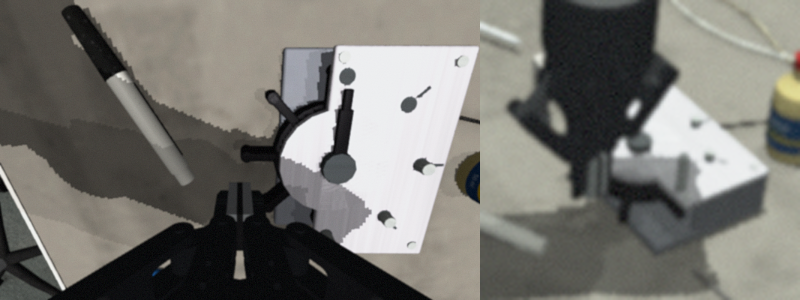

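Pixel scale shows the tips are only about 13 mm thick radially. I'll move in 8 mm, then push gap to gap for the first click.

Request:
drive_tool(
  slide=[
    [4, 0, 0],
    [8, 0, 0],
    [8, 0, 0],
    [9, 5, 0],
    [9.7, 10, 0],
    [10.6, 15, 0],
    [11.5, 20, 0],
    [12.3, 25, 0],
    [13.2, 30, 0],
    [14, 34, 0],
  ],
  turn=[
    [0, 0, 0],
    [0, 0, 0],
    [0, 0, 0],
    [0, 0, 0],
    [0, 0, 0],
    [0, 0, 0],
    [0, 0, 0],
    [0, 0, 0],
    [0, 0, 0],
    [0, 0, 0],
  ],
  gripper=[0, 0, 0, 0, 0, 0, 0, 0, 0, 0],
)

```text
t: 4.4
eef_pos: [0.473, -0.1307, 0.0172]
tool_rot: [0.703, 0.063, 0.705, -0.063]
contact_force: [-0.9, -0.5, 0.1]
gripper_width: -0.003
```

```bash
python3 look.py 3
```

```text
tcp counter mm [-50.   15.8  17.2] [-0.3 -0.4 -0.4] 4.5
```

View pics/m3.png

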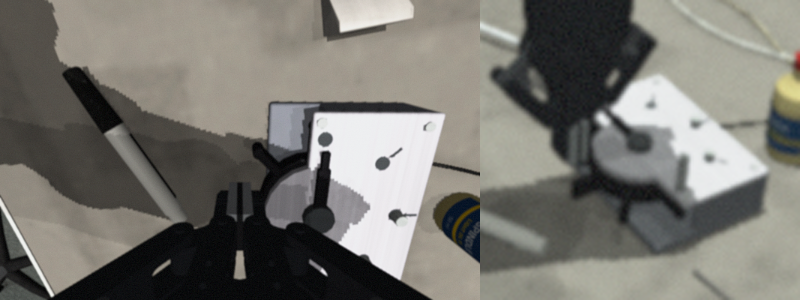

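```bash
cat > ov.py <<'E'
import sys
from h import *
Y=np.radians(-9.95)
def w(x,y,h): return [.5196+np.cos(Y)*x-np.sin(Y)*y,-.1548+np.sin(Y)*x+np.cos(Y)*y,h]
a=dict(np.load(f'pics/{sys.argv[1]}.npz'));x0,x1,y0,y1=map(int,sys.argv[2:6]);tc=[float(v)/1000 for v in sys.argv[6:9]]
im=a['color'][y0:y1,x0:x1,::-1].copy();k=min(800/(x1-x0),600/(y1-y0));im=cv2.resize(im,None,fx=k,fy=k,interpolation=2)
im=np.clip(im.astype(float)*1.6,0,255).astype(np.uint8)
def pt(p,col):
    u,v=proj(a,w(*p));cv2.circle(im,(int((u-x0+.5)*k),int((v-y0+.5)*k)),2,col,-1)
for t in np.radians(np.arange(-90,91,5)): pt((-.058*np.cos(t),.058*np.sin(t),.030),(0,255,0)); pt((-.034*np.cos(t),.034*np.sin(t),.040),(255,255,0))
pt((0,0,.0445),(0,0,255))
for dx in(-.0065,.0065):
  for dy in(-.011,.011): pt((tc[0]+dx,tc[1]+dy,tc[2]),(0,0,255))
cv2.imwrite('pics/ov_%s.png'%sys.argv[1],im)
E
python3 ov.py w3 300 560 200 390 -50 15.8 17.2; python3 ov.py s3 310 420 220 300 -50 15.8 17.2
```

```text
(no output)
```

View pics/ov_w3.png

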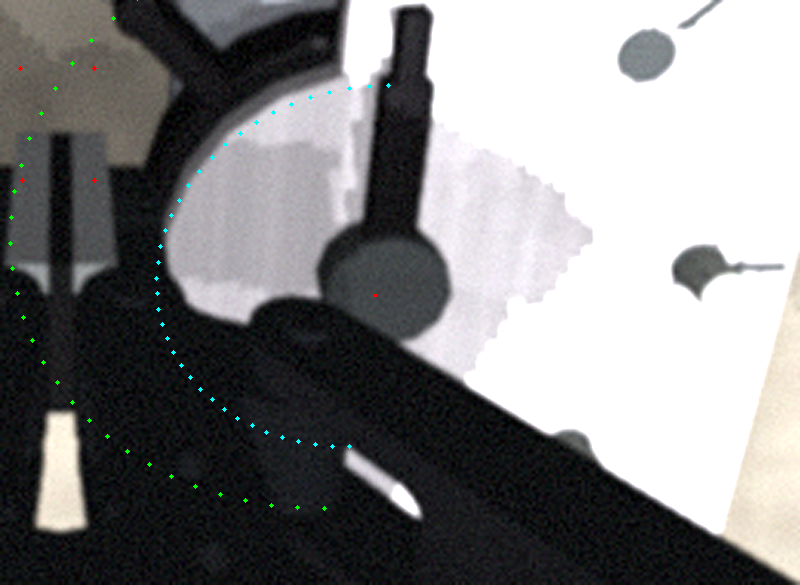

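View pics/ov_s3.png

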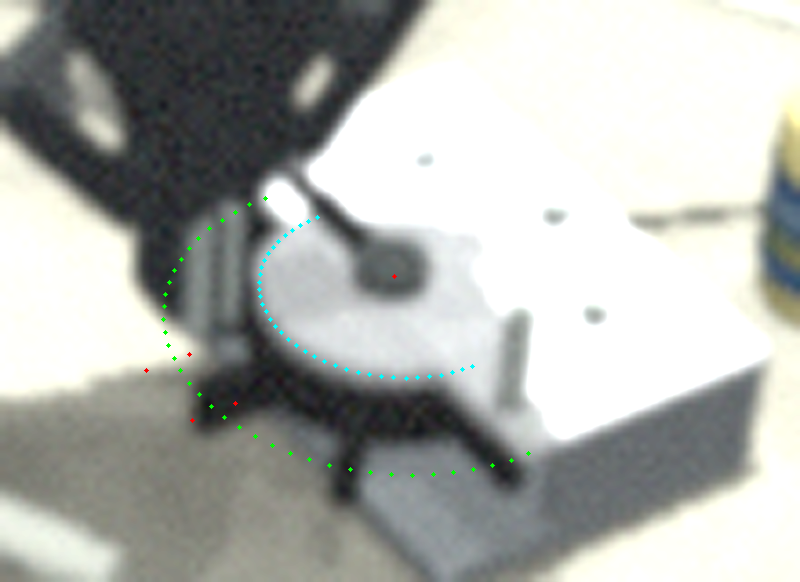

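```bash
python3 ov.py w1 240 400 200 320 -58.4 -19.8 148; python3 ov.py s1 310 420 160 240 -58.4 -19.8 148
python3 -c "
import cv2,numpy as np
a=cv2.imread('pics/ov_w1.png');b=cv2.imread('pics/ov_s1.png');f=lambda i:cv2.resize(i,(400,300));cv2.imwrite('pics/j1.png',np.hstack([f(a),f(b)]))"
```

```text
(no output)
```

View pics/j1.png

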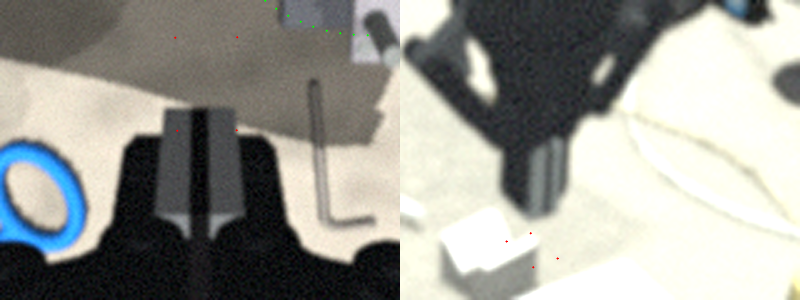

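Run:
```python
from h import *
a=dict(np.load('pics/w1.npz'));s=dict(np.load('pics/s1.npz'))
for c in(a,s): print('cam',(-c['R'].T@c['t']).round(3))
Y=np.radians(-9.95)
def w(x,y,h): return [.5196+np.cos(Y)*x-np.sin(Y)*y,-.1548+np.sin(Y)*x+np.cos(Y)*y,h]
k=400/110
for h in(.148,.153,.158,.163,.168,.173):
  print(h,[np.round(proj(a,w(-.0584,-.0198+b,h)),1) for b in(-.011,0,.011)],[np.round(((proj(s,w(-.0584+d,-.0198+b,h))[0]-310)*k+400,(proj(s,w(-.0584+d,-.0198+b,h))[1]-160)*k),0) for d,b in((-.0065,-.011),(.0065,-.011),(-.0065,.011))])
```

```text
cam [ 0.472 -0.086  0.31 ]
cam [ 0.002 -0.616  0.603]
0.148 [array([322.3, 251.7]), array([322.1, 233.5]), array([322. , 214.5])] [array([532., 257.]), array([556., 249.]), array([505., 233.])]
0.153 [array([322.3, 256.4]), array([322.2, 237.7]), array([322. , 218.3])] [array([532., 248.]), array([556., 240.]), array([505., 224.])]
0.158 [array([322.4, 261.3]), array([322.2, 242.2]), array([322. , 222.3])] [array([533., 239.]), array([557., 231.]), array([506., 215.])]
0.163 [array([322.4, 266.4]), array([322.2, 246.9]), array([322. , 226.6])] [array([533., 230.]), array([558., 222.]), array([506., 205.])]
0.168 [array([322.4, 271.9]), array([322.2, 252. ]), array([322.1, 231.1])] [array([534., 221.]), array([558., 212.]), array([507., 196.])]
0.173 [array([322.5, 277.7]), array([322.3, 257.3]), array([322.1, 235.9])] [array([534., 211.]), array([559., 203.]), array([507., 187.])]
```

The wheel did not turn. Both views put the real fingertip 15–20 mm above the reported TCP, so it passed over the teeth. I'll go back over the gap and lower in small steps, checking force.

Request:
drive_tool(
  slide=[
    [0, 0, 12],
    [-2, -10, 12],
    [-4, -22, 12],
    [-6, -34, 12],
    [-6.4, -36.2, 10],
    [-6.4, -36.2, 4],
    [-6.4, -36.2, 0],
    [-6.4, -36.2, -4],
    [-6.4, -36.2, -7],
    [-6.4, -36.2, -10],
  ],
  turn=[
    [0, 0, 0],
    [0, 0, 0],
    [0, 0, 0],
    [0, 0, 0],
    [0, 0, 0],
    [0, 0, 0],
    [0, 0, 0],
    [0, 0, 0],
    [0, 0, 0],
    [0, 0, 0],
  ],
  gripper=[0, 0, 0, 0, 0, 0, 0, 0, 0, 0],
)

```text
t: 5.5
eef_pos: [0.4667, -0.1664, 0.0067]
tool_rot: [0.703, 0.062, 0.705, -0.062]
contact_force: [0.1, 0.0, 0.5]
gripper_width: 0.001
```

```bash
python3 look.py 4; python3 ov.py s4 310 420 220 300 -50 -21 7
```

```text
tcp counter mm [-50.3 -20.7   6.7] [-0.1 -1.   0.7] 5.6
```

View pics/ov_s4.png

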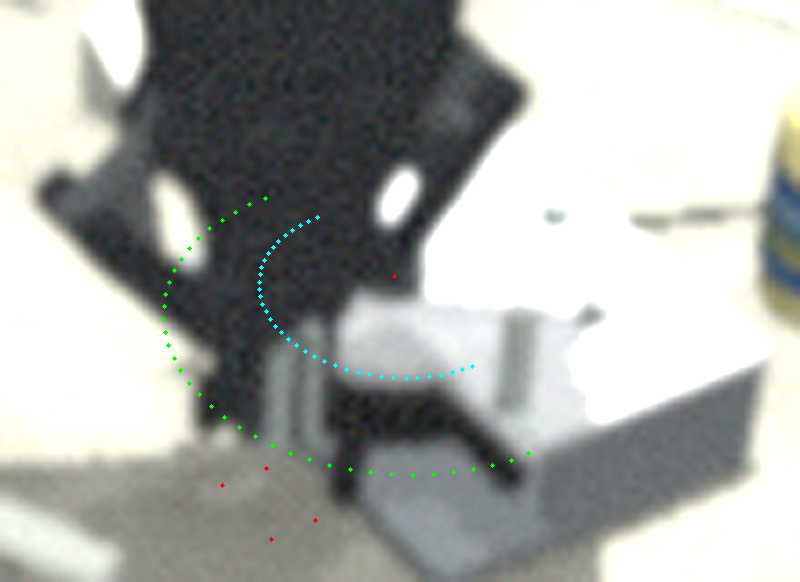

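View pics/w4.png

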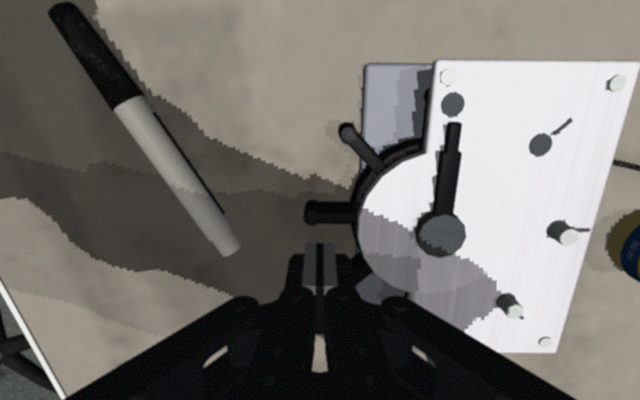

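Force is still about zero, and the scene view shows the tip ends at (295,445), clearly above the desk. I'll lower further in small steps.

Request:
drive_tool(
  slide=[
    [0, 0, -2],
    [0, 0, -4],
    [0, 0, -6],
    [0, 0, -6],
  ],
  turn=[
    [0, 0, 0],
    [0, 0, 0],
    [0, 0, 0],
    [0, 0, 0],
  ],
  gripper=[0, 0, 0, 0],
)

```text
t: 6.0
eef_pos: [0.4663, -0.1664, 0.0005]
tool_rot: [0.703, 0.063, 0.706, -0.062]
contact_force: [0.3, 0.4, 0.7]
gripper_width: -0.0
```

```bash
python3 look.py 5; python3 ov.py s5 310 420 220 300 -50 -21 20;python3 ov.py w5 230 430 180 330 -50 -21 20
```

```text
tcp counter mm [-50.3 -20.7   0.7] [-0.8  0.9  0. ] 6.1
```

View pics/ov_s5.png

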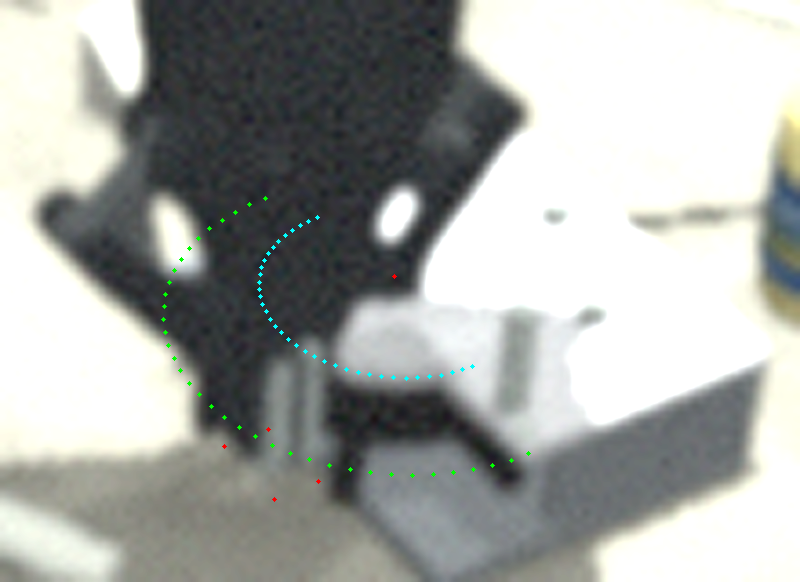

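View pics/ov_w5.png

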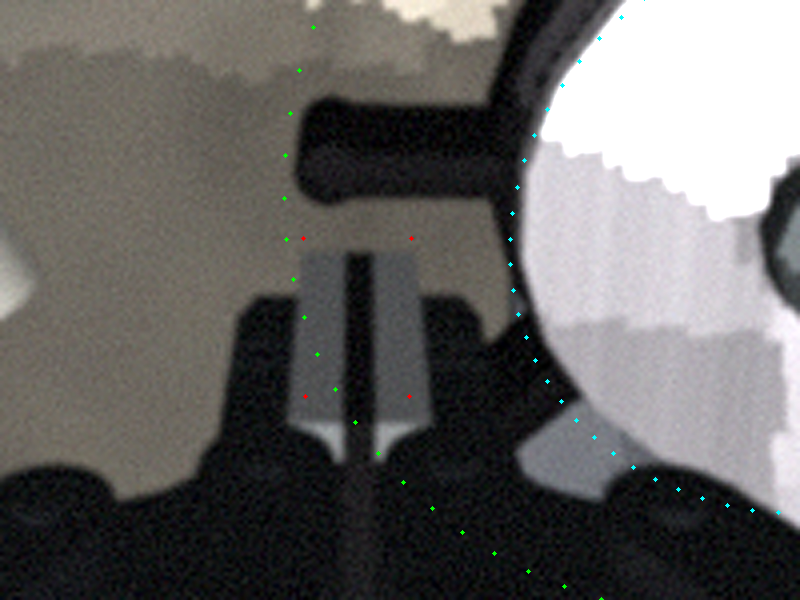

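The wrist overlay at assumed z = 20 mm nearly matches, so the tip is at about 22–27 mm. I'll go down another 6 mm.

Request:
drive_tool(
  slide=[
    [0, 0, -2],
    [0, 0, -4],
    [0, 0, -6],
    [0, 0, -6],
  ],
  turn=[
    [0, 0, 0],
    [0, 0, 0],
    [0, 0, 0],
    [0, 0, 0],
  ],
  gripper=[0, 0, 0, 0],
)

```text
t: 6.5
eef_pos: [0.4662, -0.1665, -0.0056]
tool_rot: [0.703, 0.063, 0.706, -0.062]
contact_force: [-0.3, 0.1, -0.1]
gripper_width: 0.001
```

No desk contact. Now the first push.

Request:
drive_tool(
  slide=[
    [0.9, 5, 0],
    [1.7, 10, 0],
    [2.6, 15, 0],
    [3.5, 20, 0],
    [4.4, 25, 0],
    [5.3, 30, 0],
    [6.2, 35, 0],
    [6.9, 39.4, 0],
    [6.9, 39.4, 0],
  ],
  turn=[
    [0, 0, 0],
    [0, 0, 0],
    [0, 0, 0],
    [0, 0, 0],
    [0, 0, 0],
    [0, 0, 0],
    [0, 0, 0],
    [0, 0, 0],
    [0, 0, 0],
  ],
  gripper=[0, 0, 0, 0, 0, 0, 0, 0, 0],
)

```text
t: 7.4
eef_pos: [0.4732, -0.1259, -0.0057]
tool_rot: [0.703, 0.062, 0.706, -0.061]
contact_force: [-0.1, 0.4, -0.4]
gripper_width: -0.001
```

```bash
python3 look.py 6
```

```text
tcp counter mm [-50.6  19.4  -5.6] [-0.8  0.  -0.6] 7.5
```

View pics/m6.png

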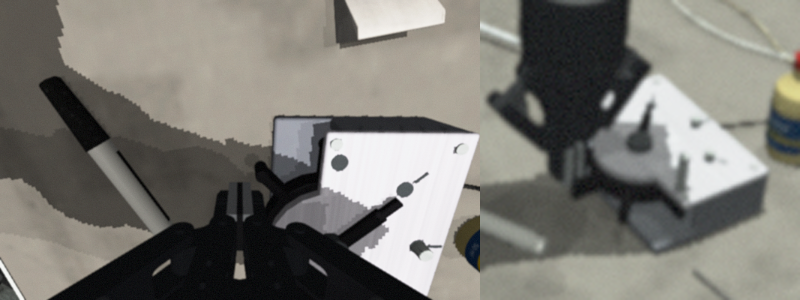

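First click done: the hand now points back-left, at the peg near (404,190). I'll lift, return and lower.

Request:
drive_tool(
  slide=[
    [0, 0, 15],
    [0, 0, 30],
    [-2.4, -14, 32],
    [-4.9, -28, 32],
    [-6.5, -40.4, 32],
    [-6.5, -40.4, 28],
    [-6.5, -40.4, 15],
    [-6.5, -40.4, 6],
    [-6.5, -40.4, 0],
    [-6.5, -40.4, 0],
  ],
  turn=[
    [0, 0, 0],
    [0, 0, 0],
    [0, 0, 0],
    [0, 0, 0],
    [0, 0, 0],
    [0, 0, 0],
    [0, 0, 0],
    [0, 0, 0],
    [0, 0, 0],
    [0, 0, 0],
  ],
  gripper=[0, 0, 0, 0, 0, 0, 0, 0, 0, 0],
)

```text
t: 8.5
eef_pos: [0.4658, -0.1666, -0.0069]
tool_rot: [0.702, 0.062, 0.707, -0.062]
contact_force: [-0.3, -1.3, 0.1]
gripper_width: -0.001
```

Request:
drive_tool(
  slide=[
    [0.9, 5, 0],
    [1.7, 10, 0],
    [2.6, 15, 0],
    [3.5, 20, 0],
    [4.4, 25, 0],
    [5.3, 30, 0],
    [6.2, 35, 0],
    [6.9, 39.6, 0],
    [6.9, 39.6, 0],
  ],
  turn=[
    [0, 0, 0],
    [0, 0, 0],
    [0, 0, 0],
    [0, 0, 0],
    [0, 0, 0],
    [0, 0, 0],
    [0, 0, 0],
    [0, 0, 0],
    [0, 0, 0],
  ],
  gripper=[0, 0, 0, 0, 0, 0, 0, 0, 0],
)

```text
t: 9.4
eef_pos: [0.4728, -0.1259, -0.007]
tool_rot: [0.702, 0.062, 0.707, -0.061]
contact_force: [-0.5, 0.1, -0.4]
gripper_width: 0.002
```

```bash
python3 look.py 7
```

```text
tcp counter mm [-51.1  19.4  -6.9] [-0.6  1.2  0.2] 9.5
```

View pics/m7.png

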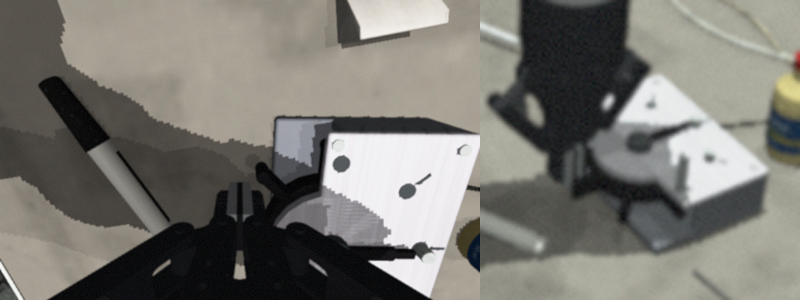

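Second click done: the hand points to the back, at the short peg near (420,250). Next click.

Request:
drive_tool(
  slide=[
    [0, 0, 15],
    [0, 0, 30],
    [-2.4, -14, 32],
    [-4.9, -28, 32],
    [-6, -40.6, 32],
    [-6, -40.6, 28],
    [-6, -40.6, 15],
    [-6, -40.6, 6],
    [-6, -40.6, 1],
    [-6, -40.6, 1],
  ],
  turn=[
    [0, 0, 0],
    [0, 0, 0],
    [0, 0, 0],
    [0, 0, 0],
    [0, 0, 0],
    [0, 0, 0],
    [0, 0, 0],
    [0, 0, 0],
    [0, 0, 0],
    [0, 0, 0],
  ],
  gripper=[0, 0, 0, 0, 0, 0, 0, 0, 0, 0],
)

```text
t: 10.5
eef_pos: [0.4658, -0.1668, -0.0071]
tool_rot: [0.701, 0.062, 0.708, -0.061]
contact_force: [-0.1, 0.9, 0.3]
gripper_width: 0.001
```

Request:
drive_tool(
  slide=[
    [0.9, 5, 0],
    [1.7, 10, 0],
    [2.6, 15, 0],
    [3.5, 20, 0],
    [4.4, 25, 0],
    [5.3, 30, 0],
    [6.2, 35, 0],
    [6.9, 39.6, 0],
    [6.9, 39.6, 0],
  ],
  turn=[
    [0, 0, 0],
    [0, 0, 0],
    [0, 0, 0],
    [0, 0, 0],
    [0, 0, 0],
    [0, 0, 0],
    [0, 0, 0],
    [0, 0, 0],
    [0, 0, 0],
  ],
  gripper=[0, 0, 0, 0, 0, 0, 0, 0, 0],
)

```text
t: 11.4
eef_pos: [0.4729, -0.1261, -0.0072]
tool_rot: [0.701, 0.062, 0.708, -0.06]
contact_force: [0.5, 0.6, 0.2]
gripper_width: 0.001
```

```bash
python3 look.py 8
```

```text
tcp counter mm [-51.   19.2  -7.1] [ 0.6 -0.2  0.5] 11.5
```

View pics/m8.png

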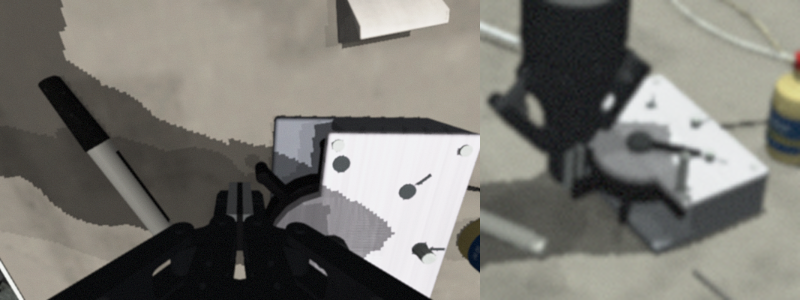

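The third click is done: in the scene view the hand points at the back-right short peg near (710,157). The tall pin stands at (683,170). One more click.

Request:
drive_tool(
  slide=[
    [0, 0, 15],
    [0, 0, 30],
    [-2.4, -14, 32],
    [-4.9, -28, 32],
    [-6, -40.6, 32],
    [-6, -40.6, 28],
    [-6, -40.6, 15],
    [-6, -40.6, 6],
    [-6, -40.6, 1],
    [-6, -40.6, 1],
  ],
  turn=[
    [0, 0, 0],
    [0, 0, 0],
    [0, 0, 0],
    [0, 0, 0],
    [0, 0, 0],
    [0, 0, 0],
    [0, 0, 0],
    [0, 0, 0],
    [0, 0, 0],
    [0, 0, 0],
  ],
  gripper=[0, 0, 0, 0, 0, 0, 0, 0, 0, 0],
)

```text
t: 12.5
eef_pos: [0.466, -0.167, -0.0073]
tool_rot: [0.7, 0.062, 0.708, -0.061]
contact_force: [0.4, -0.4, -0.0]
gripper_width: 0.002
```

Request:
drive_tool(
  slide=[
    [0.9, 5, 0],
    [1.7, 10, 0],
    [2.6, 15, 0],
    [3.5, 20, 0],
    [4.4, 25, 0],
    [5.3, 30, 0],
    [6.2, 35, 0],
    [6.9, 39.6, 0],
    [6.9, 39.6, 0],
  ],
  turn=[
    [0, 0, 0],
    [0, 0, 0],
    [0, 0, 0],
    [0, 0, 0],
    [0, 0, 0],
    [0, 0, 0],
    [0, 0, 0],
    [0, 0, 0],
    [0, 0, 0],
  ],
  gripper=[0, 0, 0, 0, 0, 0, 0, 0, 0],
)

```text
t: 13.4
eef_pos: [0.473, -0.1262, -0.0074]
tool_rot: [0.7, 0.062, 0.709, -0.06]
contact_force: [0.2, -0.4, -0.4]
gripper_width: 0.002
```

Request:
drive_tool(
  slide=[
    [0, 0, 15],
    [0, 0, 40],
    [0, 0, 80],
    [-10, 20, 120],
    [-10, 60, 160],
    [-5, 105, 180],
    [0, 150, 180],
    [0, 190, 180],
    [0, 190, 180],
  ],
  turn=[
    [0, 0, 0],
    [0, 0, 0],
    [0, 0, 0],
    [0, 0, 0],
    [0, 0, 0],
    [0, 0, 0],
    [0, 0, 0],
    [0, 0, 0],
    [0, 0, 0],
  ],
  gripper=[0, 0, 0, 0, 0, 0, 0, 0, 0],
)

```text
t: 14.3
eef_pos: [0.4729, 0.0701, 0.1727]
tool_rot: [0.701, 0.059, 0.709, -0.056]
contact_force: [-0.4, -0.9, -1.2]
gripper_width: 0.001
```

Run:
```python
from h import *
b=snap('top','t9');s=snap('scene','s9');w=snap('wrist','w9')
print(bot.get_obs()['t'],bot.get_obs()['contact_force'])
A=cv2.resize(b['color'][150:310,320:500],(400,356),interpolation=2);B=cv2.resize(s['color'][170:330,300:480],(400,356),interpolation=2)
cv2.imwrite('pics/ts9.png',np.hstack([A,B])[:,:,::-1])
```

```text
14.45 [-0.07564512 -0.12454564  0.01298241]
```

View pics/ts9.png

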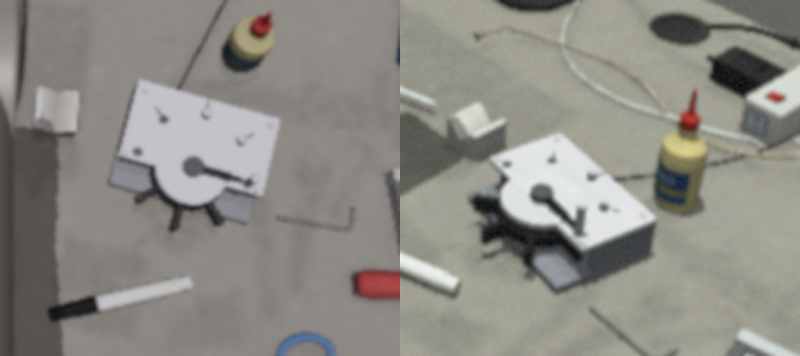

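View pics/t9.png

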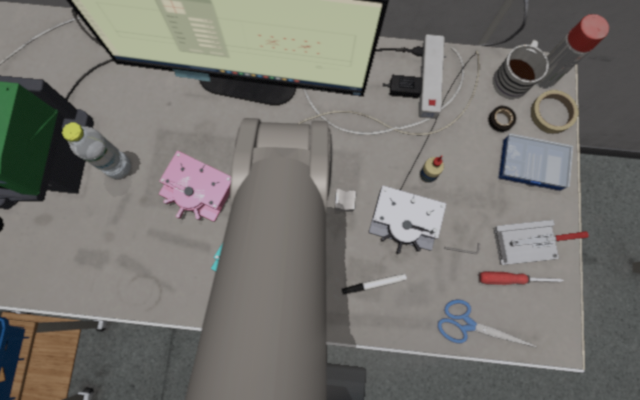

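The hand points at the tall peg in both views (hub (193,166) to peg (250,182) in the top crop). The marker, V-block, bottle and hex key are unmoved, and the arm is clear. Handing in.

```bash
python3 -c "
from station import bot
print(bot.hand_in())"
```

```text
the job is handed in; nothing more can be done
None
```

The black hand on the grey counter now points straight at the tall peg at the right (joint value about 3.142). I pushed the wheel's front tooth clockwise four times with the shut fingertips, one click each, and checked the hand's position after each click. I handed the job in at about 14.5 s.

- **Final checks:** the top and scene views both show the hand on the tall peg and not past it. The marker, V-block, oil bottle and hex key look unmoved. The arm covered the yellow screwdriver in the last top view, so I could not check it, but no move went near it. The arm is lifted clear, with about zero force at the end.
- **What disagreed:** my first pass at a reported tool height of 17 mm went over the teeth without touching them. Both cameras showed the fingertips about 20 mm higher than the reported tool point. I lowered in small steps, checking the force, to a reported −6 mm, and the pushes worked from there. Every reading, taken at the end of each move, was under about 1.5 N; there are none from mid-push.

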